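# Open the child-resistant solvent bottle

## Robot

A 6-joint arm with a two-finger parallel gripper is mounted at the origin on the work surface. World frame = base frame: x ahead of the robot, y to its left, z up, the work surface at z = 0. Lengths are in m, angles in rad, forces in N, time in s.
With the tool pointing down it reaches from about 0.3 to 0.875 m from the base axis. Payload 6.4 kg.
Tool frame: the origin (TCP) lies on the centre line of the jaws, within the pads' length; the fingertips stand ctrl.nose_length ahead of it and the grasp point (between the pads) lies 6 mm ahead of it (ctrl.nose_length is the distance from the TCP to the fingertips, in m); x points along the fingers, y is the direction in which the jaws open and shut, and the axes are right-handed (so a half turn about x gives the same grasp; the last joint's range is limited). The gripper opens to 85 mm and grips with 20 to 120 N. Pads are 22 mm wide; open, the fingers measure 114 mm over their backs; the gripper's body (76 mm by 85 mm) begins 54 mm behind the grasp point. The pads swing forward as they close: fully open they stand 13 mm farther back than shut.
Start: joints at [1.047, 0.181, 1.607, -0, 1.354, -0.206], TCP at [0.18, 0.546, 0.256] pointing down, gripper open.
Joint ranges: [-2.99, 2.99], [-0.89, 2.07], [0.3, 2.58], [-1.14, 4.28], [0, 2.63], [-3.12, 3.12]. Speed limits (rad/s): [2.57, 2.57, 3.01, 3.14, 3.14, 3.14].

## Interface

Orientations are given as a unit quaternion [w, x, y, z].
In Python, from bench import telemetry, cams, workorder, spotter, ctrl gives the robot as it stands. The module is installed in compiled form; this text tells all that it offers.
- The arm moves only by the tool servo_tool, never from a script. Its argument "targets" is one flat list of numbers, 4 for each row, row after row: the shift along the tool's x, y, z in mm, then the turn about the tool's x in rad. A call has exactly 5 rows; each row shifts and turns the commanded pose from where the row before left it, along the tool's axes as they then stand; what a row does not reach is not made up. A row lasts 1/10 s, in which the tool goes at most 50 mm and 8.59 degrees, less where a joint would pass 70% of its speed; a pose out of reach is approached as far as the arm can. A call is refused whole if a number of a shift passes 50 or a number of a turn 0.15, either way. A call with a gripper value outside its range is refused whole. "fingers" is the finger opening in mm, from 0 to 85.4, set as the call begins (left out, the last holds). The fingers move at their own pace and stop on an object; the grip force is fixed at half the most. Time passes only in rows, so rows that do not move let the fingers close, or fill a call up. It gives the time, the measured TCP pose, the force and the opening at its end, in the units of the state.
- telemetry.get_obs(): the state, without advancing time (a new reading comes with each control period).
- cams.camera(name): name is "side" or "top"; returns (picture, depth): 480x640x3 uint8, blue, green, red; 480x640 float32, m along the optical axis (not along the pixel's ray), 0 where there is no reading.
- cams.camera_params(name): a dict with "intrinsics" (3x3 intrinsics, pixels), "R" (3x3) and "t" (3): a world point X has camera coordinates R X + t. Camera axes: x right, y down, z forward; pixel columns grow to the right and rows downward; lengths in m; the calibration is good to about 2 mm. A picture is of the moment at which its call begins. camera_params takes no time and is no camera call.
- workorder.hand_in(): hands the job in, once; it reports no verdict.
Trained networks look in the newest picture that a camera, given by its name, has taken for a name from the list of things; names that differ only in an ending like _2 or _b are one class to them, and where a whole thing is asked for, a point or a joint stands for the part that bears it (a point fixed in the world has none). Each returns a list of dicts, best first, with "score" (0 to 1); they miss things now and then, are a little off and sometimes report something else, mostly with a low value. They report only what shows in the picture. A call takes as long as a camera call. They do not tell look-alikes from the thing itself.
- spotter.search_frame(camera, thing): "pixel" ([column, row] in pixels, amid what is visible of it).
The state is a dict: "time_s": time; "q": joint angles; "dq": joint speeds; "joint_efforts": joint torques, N m; "eef_pos": TCP position; "eef_rot": TCP orientation; "wrist_force": force on the tool from outside, world axes, zero at the start; "torque": the same for the moment, N m; "opening": opening from 0.0 (shut) to 1.0 (fully open).
Only numpy, scipy, OpenCV 4.12 (cv2) and the standard library are available. Lean on these libraries where they do the work, as an engineer would, in place of code of your own. Each camera call takes 0.05 s, during which the arm holds its last target.

## Task

Take the push-and-turn safety cap off the solvent bottle: press the cap down and keep it pressed, with no more than about 25 N, while turning it anticlockwise until it comes free, then lift it off and set it down the right way up, flat in the aluminium tray. Leave the tape roll, the tub and the brush where they are.

Things in the scene. Friction and masses are not known exactly. Their poses are not given: they have to be found in the camera images.
- cap_mid (a point): Centre (on the axis, half-way up) of the white ribbed round cap, 53 mm in diameter, 43 mm high, 0.7 N, on a grey 76 mm wide bottle clamped fast upright to the bench (height varies). This point is on the outer shell, which hides an inner cap held on the neck by two lugs. Not pressed, the shell just spins and the bottle stays shut. See cap_top for pressing, cap_rim for turning.
- cap_top (a point): Centre of the cap's top face, 21.5 mm above cap_mid. Pressing: the shell slides down through a loose play (unknown, 0 to 10 mm, under 2 N), then 5 mm against a spring (8 rising to 12 N) to a stop on the inner cap, which then only sinks into the stiff seal. Only at the stop (14 to 22 N at the wrist) do its round teeth mesh; pressed less, it clicks over them. Over 25 N harms the seal.
- cap_rim (a point): Centre of the cap's lower rim, 21.5 mm below cap_mid. Turning: pressed to the stop, turn anticlockwise seen from above; the inner cap needs about 50 degrees, up to 20 more are lost before the teeth meet, so 70 to 110 degrees in all is right. Then pull straight up: the shell first rises up to 15 mm within the cap, then all comes off; clear of the neck 30 mm above where it was pressed.
- tray: Square aluminium tray fixed on the bench, 130 x 130 mm outside, 122 x 122 mm inside, rim 12 mm high, floor 4 mm thick; origin at the centre of its underside, x and y along its sides.
- tray_in (a point): Centre of the tray's inner floor, 4 mm above the bench. A cap standing on it has its centre 21.5 mm higher.
- tape_roll: Bystander: paper-coloured tape roll lying flat, 64 mm in diameter, 20 mm high; origin at its underside. Leave it.
- tub: Bystander: white tub with black lid, 50 mm in diameter, 60 mm high; origin at its underside. Leave it.
- flux_brush: Bystander: brush about 160 mm long lying on the bench. Leave it.
- seal (a joint): White sealing disc in the bottle's mouth, under the cap, hidden until it is off. Value in m, about 0 with the cap just closed, negative as the cap is pressed on it: about -0.0004 at 20 N and -0.00085 at 30 N, which ruins it. Far smaller than the noise of the reading, so feel the force at the wrist instead.
Mind the look-alikes: they are no part of the job. Leave any brown or orange look-alike of the part that bears cap_mid alone.

How it is judged:
By the outcome, as a careful person would: the job done as asked, in the order asked, and still so for the second after the job is handed in, with the robot touching nothing.
It also fails if it takes over 64 s, if anything falls off the work surface, if the arm or the gripper's body presses on something with over 40 N, if the wrist force passes 120 N, or if a joint passes its speed limit or range.

## Working session

There is one attempt and no reset: what is moved stays moved. The work goes in short steps, Python scripts to look and compute and a tool call to move; the robot and the scene stay as the last step left them, time stands still between calls to the robot, and variables do not carry over. Pictures are saved under pics/ and viewed, and the job is handed in when it is done.

Besides the shell and the picture viewer there is one more tool, called by a JSON object that holds its "fn" and its "kwargs", one argument or row to a line. servo_tool: Moves the arm, as the interface text tells. Its arguments: {"type":"object","properties":{"targets":{"type":"array","items":{"type":"number"}},"fingers":{"type":"number"}},"required":["targets"]}

```bash
mkdir -p pics; cat > h.py <<'E'
import numpy as np, cv2
from bench import telemetry, cams, workorder, spotter, ctrl
def w(cam,px,depth,r=2):
    p=cams.camera_params(cam);K=np.array(p["intrinsics"]);R=np.array(p["R"]);t=np.array(p["t"])
    u,v=int(round(px[0])),int(round(px[1]))
    d=depth[max(0,v-r):v+r+1,max(0,u-r):u+r+1];d=d[d>0]
    if len(d)==0:return None
    z=np.median(d);c=np.array([(px[0]-K[0,2])/K[0,0]*z,(px[1]-K[1,2])/K[1,1]*z,z])
    return R.T@(c-t)
def cloud(cam,depth):
    p=cams.camera_params(cam);K=np.array(p["intrinsics"]);R=np.array(p["R"]);t=np.array(p["t"])
    v,u=np.mgrid[:480,:640];z=depth
    c=np.stack([(u-K[0,2])/K[0,0]*z,(v-K[1,2])/K[1,1]*z,z],-1)
    return (c-t)@R
E
python3 - <<'E'
from h import *
np.set_printoptions(precision=4,suppress=True)
print(ctrl.nose_length)
for c in ["side","top"]:
    im,d=cams.camera(c);cv2.imwrite(f"pics/{c}0.png",im);np.save(f"{c}0.npy",d)
    for th in (["cap_mid","tray_in","tray"] if c=="top" else ["cap_mid"]):
        for r in spotter.search_frame(c,th)[:4]:
            print(c,th,r["score"],r["pixel"],w(c,r["pixel"],d))
    p=cams.camera_params(c);print(-np.array(p["R"]).T@p["t"])
o=telemetry.get_obs();print(o)
E
```

```text
0.025
side cap_mid 0.94 [382.3, 299.3] [ 0.5765 -0.1365  0.0424]
side cap_mid 0.85 [286.3, 393.4] [ 0.3255 -0.1696  0.0446]
side cap_mid 0.7 [337.0, 285.0] [ 0.4492 -0.1427  0.1545]
[ 0.0924 -0.4706  0.5712]
top cap_mid 0.86 [380.9, 271.4] [ 0.463  -0.1255  0.1517]
top cap_mid 0.82 [373.1, 213.0] [ 0.5974 -0.1232  0.0419]
top cap_mid 0.69 [388.1, 340.6] [ 0.3354 -0.1519  0.042 ]
top tray_in 0.92 [242.8, 254.1] [0.5124 0.1517 0.0044]
top tray 0.93 [241.6, 255.1] [0.5103 0.1543 0.0038]
[ 0.356  -0.0077  1.1413]
{'time_s': 0.3, 'q': array([ 1.0467,  0.1811,  1.6073, -0.0001,  1.3538, -0.2063]), 'dq': array([ 0.0005, -0.0019, -0.0017, -0.0018, -0.0008,  0.0003]), 'joint_efforts': array([  0.0004, -44.4338, -35.1063,  -0.0004,   0.0054,   0.    ]), 'eef_pos': array([0.1796, 0.5461, 0.256 ]), 'eef_rot': array([ 0.6981,  0.1117,  0.6983, -0.1121]), 'wrist_force': array([ 0.0836, -0.531 ,  0.7033]), 'torque': array([ 0.0603,  0.0211, -0.0641]), 'opening': 0.999252333134966}
```

View pics/top0.png

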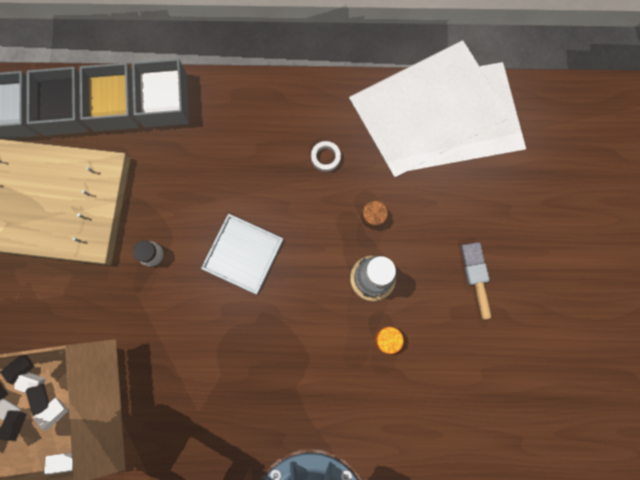

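View pics/side0.png

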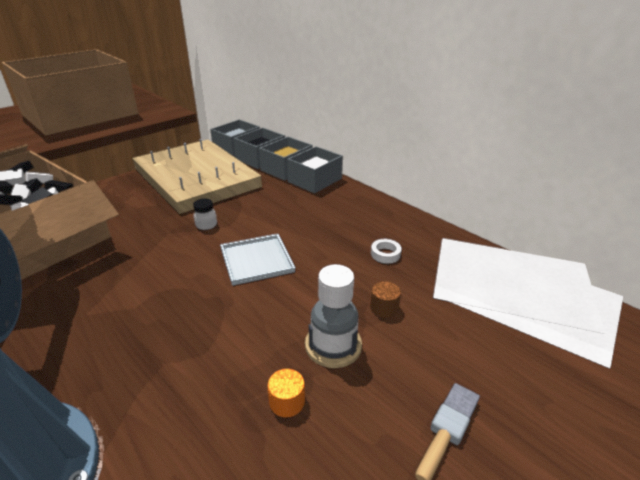

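```bash
python3 - <<'E'
from h import *
np.set_printoptions(precision=4,suppress=True)
for c in ["top","side"]:
    d=np.load(f"{c}0.npy");P=cloud(c,d)
    ok=d>0
    near=ok&(np.hypot(P[...,0]-.46,P[...,1]+.125)<.06)&(P[...,2]>.03)
    hist,e=np.histogram(P[near][:,2],bins=np.arange(.03,.2,.005));print(c,dict(zip(e.round(3),hist)))
    zt=P[near][:,2].max()
    m=near&(P[...,2]>np.percentile(P[near][:,2],70)-.004)
    zz=np.median(P[near&(P[...,2]>.14)][:,2])
    m=near&(abs(P[...,2]-zz)<.006)
    Q=P[m];print(zz,len(Q),Q[:,:2].mean(0),cv2.minEnclosingCircle(Q[:,:2].astype(np.float32)),(Q.min(0)+Q.max(0))/2)
d=np.load("top0.npy");P=cloud("top",d)
m=(d>0)&(abs(P[...,0]-.51)<.09)&(abs(P[...,1]-.154)<.09)&(P[...,2]>.009)&(P[...,2]<.02)
print(cv2.minAreaRect(P[m][:,:2].astype(np.float32)),np.median(P[m][:,2]))
o=telemetry.get_obs()
from scipy.spatial.transform import Rotation as Ro
q=o["eef_rot"];print(Ro.from_quat([q[1],q[2],q[3],q[0]]).as_matrix())
E
```

```text
top {np.float64(0.03): np.int64(12), np.float64(0.035): np.int64(7), np.float64(0.04): np.int64(14), np.float64(0.045): np.int64(13), np.float64(0.05): np.int64(14), np.float64(0.055): np.int64(36), np.float64(0.06): np.int64(16), np.float64(0.065): np.int64(17), np.float64(0.07): np.int64(62), np.float64(0.075): np.int64(116), np.float64(0.08): np.int64(172), np.float64(0.085): np.int64(91), np.float64(0.09): np.int64(4), np.float64(0.095): np.int64(0), np.float64(0.1): np.int64(0), np.float64(0.105): np.int64(1), np.float64(0.11): np.int64(7), np.float64(0.115): np.int64(6), np.float64(0.12): np.int64(9), np.float64(0.125): np.int64(9), np.float64(0.13): np.int64(11), np.float64(0.135): np.int64(7), np.float64(0.14): np.int64(14), np.float64(0.145): np.int64(71), np.float64(0.15): np.int64(521), np.float64(0.155): np.int64(33), np.float64(0.16): np.int64(0), np.float64(0.165): np.int64(0), np.float64(0.17): np.int64(0), np.float64(0.175): np.int64(0), np.float64(0.18): np.int64(0), np.float64(0.185): np.int64(0), np.float64(0.19): np.int64(0)}
0.1521549197236795 616 [ 0.4649 -0.124
[... 822 characters left out ...]
8), np.float64(0.14): np.int64(92), np.float64(0.145): np.int64(100), np.float64(0.15): np.int64(504), np.float64(0.155): np.int64(158), np.float64(0.16): np.int64(0), np.float64(0.165): np.int64(0), np.float64(0.17): np.int64(0), np.float64(0.175): np.int64(0), np.float64(0.18): np.int64(0), np.float64(0.185): np.int64(0), np.float64(0.19): np.int64(0)}
0.15409207371325423 702 [ 0.4615 -0.1285] ((0.46410512924194336, -0.12580658495426178), 0.02703271247446537) [ 0.4636 -0.1264  0.1524]
((0.5137246251106262, 0.15242820978164673), (0.13042989373207092, 0.1299770623445511), 66.01043701171875) 0.011800053495764152
[[-0.0002  0.3124  0.9499]
 [-0.0005  0.9499 -0.3124]
 [-1.     -0.0006 -0.0001]]
```

Top picture: white cap at about (381,271), on the bottle. The brown (374,213) and orange (390,340) look-alikes stand on the bench. The tray is at (243,254). Both cameras put the cap axis at (0.4645, -0.125) with its top at about 0.153. First I move over the bottle at height.

{"fn": "servo_tool", "kwargs": {
  "targets": [0,-27,24,0,0,-27,24,0,0,-27,24,0,0,-27,24,0,0,-27,24,0],
  "fingers": 85
}}

```text
time_s: 0.8
eef_pos: [0.2517, 0.3792, 0.2563]
eef_rot: [0.698, 0.112, 0.698, -0.112]
wrist_force: [0.4, 0.2, 0.8]
opening: 0.995
```

{"fn": "servo_tool", "kwargs": {
  "targets": [0,-27,24,0,0,-27,24,0,0,-27,24,0,0,-27,24,0,0,-27,24,0]
}}

```text
time_s: 1.3
eef_pos: [0.3236, 0.2134, 0.2565]
eef_rot: [0.698, 0.112, 0.698, -0.112]
wrist_force: [1.0, 0.7, -0.8]
opening: 0.992
```

{"fn": "servo_tool", "kwargs": {
  "targets": [0,-27,24,0,0,-27,24,0,0,-27,24,0,0,-27,24,0,0,-27,24,0]
}}

```text
time_s: 1.8
eef_pos: [0.3955, 0.0475, 0.2565]
eef_rot: [0.698, 0.112, 0.698, -0.112]
wrist_force: [0.1, 0.1, -0.5]
opening: 0.999
```

{"fn": "servo_tool", "kwargs": {
  "targets": [0,-27,24,0,0,-27,24,0,0,-27,24,0,0,-27,24,0,0,-27,24,0]
}}

```text
time_s: 2.3
eef_pos: [0.4673, -0.1183, 0.2563]
eef_rot: [0.698, 0.112, 0.698, -0.112]
wrist_force: [0.4, 0.3, -0.6]
opening: 1.001
```

{"fn": "servo_tool", "kwargs": {
  "targets": [0,0,0,0.15,0,0,0,0.15,0,0,0,0.15,0,0,0,0.15,0,0,0,0.15]
}}

```text
time_s: 2.8
eef_pos: [0.4668, -0.1168, 0.2562]
eef_rot: [0.608, 0.362, 0.608, -0.362]
wrist_force: [0.9, -0.8, 0.3]
opening: 0.996
```

{"fn": "servo_tool", "kwargs": {
  "targets": [0,0,0,0.15,0,0,0,0.15,0,0,0,0,0,0,0,0,0,0,0,0]
}}

```text
time_s: 3.3
eef_pos: [0.4669, -0.1167, 0.2563]
eef_rot: [0.549, 0.446, 0.549, -0.446]
wrist_force: [-0.6, 0.4, 0.2]
opening: 0.998
```

{"fn": "servo_tool", "kwargs": {
  "targets": [0,-4,7.6,0,14,0,0,0,14,0,0,0,14,0,0,0,14,0,0,0]
}}

```text
time_s: 3.8
eef_pos: [0.4638, -0.1246, 0.1981]
eef_rot: [0.547, 0.447, 0.549, -0.447]
wrist_force: [0.4, -0.1, -0.3]
opening: 0.996
```

{"fn": "servo_tool", "kwargs": {
  "targets": [14,0,0,0,14,0,0,0,14,0,0,0,10,0,0,0,0,0,0,0]
}}

```text
time_s: 4.3
eef_pos: [0.463, -0.1242, 0.1459]
eef_rot: [0.547, 0.446, 0.55, -0.447]
wrist_force: [-0.4, 0.3, 0.0]
opening: 0.995
```

```bash
python3 - <<'E'
from h import *
o=telemetry.get_obs();print(o["eef_pos"],o["wrist_force"],o["q"])
for c in ["side","top"]:
    im,d=cams.camera(c);cv2.imwrite(f"pics/{c}1.png",im)
    if c=="side": cv2.imwrite("pics/side1c.png",cv2.resize(im[200:400,230:460],None,fx=3,fy=3))
E
```

```text
[ 0.4630227  -0.12419492  0.14593059] [-0.35518003  0.25035988  0.01515938] [-5.10327482e-01  1.05297851e-01  1.93575099e+00 -4.19425541e-06
  1.10488954e+00 -7.13397976e-01]
```

View pics/side1c.png

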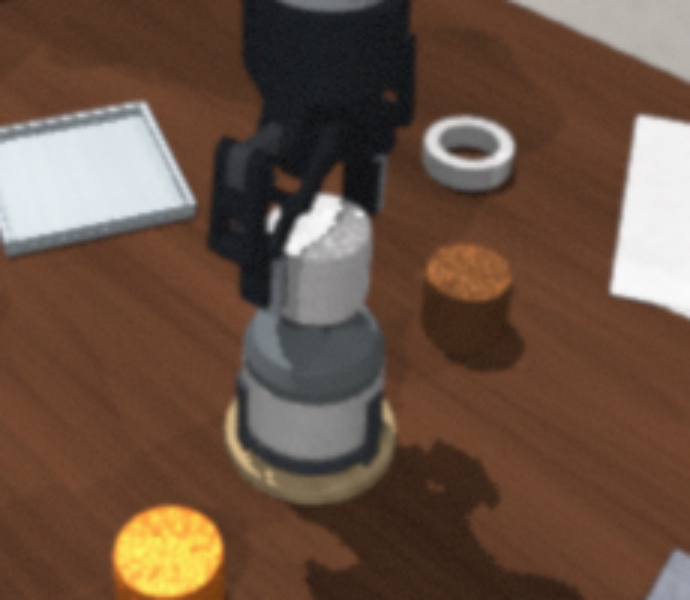

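The jaws straddle the white cap (crop: cap at 320,250). I'll make a small centring shift, then close.

{"fn": "servo_tool", "kwargs": {
  "targets": [2.5,1.3,1,0,0,0,0,0,0,0,0,0,0,0,0,0,0,0,0,0],
  "fingers": 30
}}

```text
time_s: 4.9
eef_pos: [0.4657, -0.1258, 0.1459]
eef_rot: [0.548, 0.447, 0.548, -0.447]
wrist_force: [-2.6, -0.8, 1.3]
opening: 0.595
```

{"fn": "servo_tool", "kwargs": {
  "targets": [0,0,0,0,0,0,0,0,0,0,0,0,0,0,0,0,0,0,0,0]
}}

```text
time_s: 5.4
eef_pos: [0.4658, -0.1258, 0.1457]
eef_rot: [0.548, 0.447, 0.548, -0.447]
wrist_force: [-3.4, -2.6, 1.2]
opening: 0.591
```

{"fn": "servo_tool", "kwargs": {
  "targets": [1,-0.5,0,0,1,0,0,0,1,0,0,0,0,0,0,0,0,0,0,0]
}}

```text
time_s: 5.9
eef_pos: [0.4658, -0.1259, 0.1436]
eef_rot: [0.548, 0.447, 0.548, -0.447]
wrist_force: [-5.0, -1.3, 8.0]
opening: 0.596
```

{"fn": "servo_tool", "kwargs": {
  "targets": [1,0,0,0,1,0,0,0,0,0,0,0,0,0,0,0,0,0,0,0]
}}

```text
time_s: 6.4
eef_pos: [0.4658, -0.1259, 0.1418]
eef_rot: [0.548, 0.447, 0.548, -0.447]
wrist_force: [-6.7, -1.1, 9.7]
opening: 0.595
```

```bash
python3 - <<'E'
from h import *
o=telemetry.get_obs();print(o["eef_pos"],o["wrist_force"],o["torque"],o["opening"])
E
```

```text
[ 0.46582873 -0.12587546  0.14176836] [-6.73891966 -1.09506567  9.68831921] [-0.13905056  0.96179536 -0.00618168] 0.5946194143696336
```

{"fn": "servo_tool", "kwargs": {
  "targets": [1,-1,0,0,1,0,0,0,0,0,0,0,0,0,0,0,0,0,0,0]
}}

```text
time_s: 6.9
eef_pos: [0.4657, -0.126, 0.1404]
eef_rot: [0.549, 0.447, 0.547, -0.446]
wrist_force: [-4.7, 1.6, 11.5]
opening: 0.595
```

{"fn": "servo_tool", "kwargs": {
  "targets": [0.8,-1,0,0,0.7,0,0,0,0,0,0,0,0,0,0,0,0,0,0,0]
}}

```text
time_s: 7.4
eef_pos: [0.4656, -0.1263, 0.1394]
eef_rot: [0.55, 0.448, 0.547, -0.446]
wrist_force: [-2.0, 2.2, 13.1]
opening: 0.595
```

{"fn": "servo_tool", "kwargs": {
  "targets": [0.6,0,0,0,0,0,0,0,0,0,0,0,0,0,0,0,0,0,0,0]
}}

```text
time_s: 7.9
eef_pos: [0.4656, -0.1263, 0.1392]
eef_rot: [0.55, 0.448, 0.547, -0.446]
wrist_force: [-4.1, 3.0, 16.7]
opening: 0.591
```

The stop has been reached: 16.7 N with hardly any travel. Next I nudge to about 18 N and start turning anticlockwise (negative about tool x).

{"fn": "servo_tool", "kwargs": {
  "targets": [0.3,0,0,0,0,0,0,0,0,0,0,-0.04,0,0,0,-0.06,0,0,0,-0.06]
}}

```text
time_s: 8.4
eef_pos: [0.4657, -0.1263, 0.1391]
eef_rot: [0.584, 0.402, 0.581, -0.4]
wrist_force: [-4.2, 3.6, 17.5]
opening: 0.598
```

```bash
python3 - <<'E'
from h import *
o=telemetry.get_obs();print(o["eef_pos"],o["wrist_force"],o["torque"],o["opening"],o["q"])
E
```

```text
[ 0.46574119 -0.12630377  0.13912612] [-4.17434899  3.58180922 17.45761902] [ 0.53286754  0.69827233 -0.00867451] 0.5977885495505584 [-0.51254299  0.11709237  1.93888014  0.00201829  1.08088891 -0.87893299]
```

{"fn": "servo_tool", "kwargs": {
  "targets": [0,0,0,-0.07,0,0,0,-0.07,0,0,0,-0.07,0,0,0,-0.07,0,0,0,-0.07]
}}

```text
time_s: 8.9
eef_pos: [0.4657, -0.1261, 0.1391]
eef_rot: [0.645, 0.294, 0.642, -0.293]
wrist_force: [-4.2, 3.5, 18.7]
opening: 0.597
```

```bash
python3 - <<'E'
from h import *
o=telemetry.get_obs();print(o["eef_pos"],o["wrist_force"],o["torque"],o["opening"],o["q"])
E
```

```text
[ 0.46573666 -0.12610029  0.13912901] [-4.21442112  3.49617574 18.70248708] [ 0.56244778  0.72935907 -0.02825754] 0.5970283236701269 [-0.5123869   0.11703942  1.93893242  0.00241174  1.0811023  -1.2293467 ]
```

{"fn": "servo_tool", "kwargs": {
  "targets": [0,0,0,-0.07,0,0,0,-0.07,0,0,0,-0.07,0,0,0,-0.07,0,0,0,-0.07]
}}

```text
time_s: 9.4
eef_pos: [0.4659, -0.1265, 0.1392]
eef_rot: [0.687, 0.177, 0.683, -0.177]
wrist_force: [-3.4, 2.8, 17.2]
opening: 0.594
```

```bash
python3 - <<'E'
from h import *
o=telemetry.get_obs();print(o["eef_pos"],o["wrist_force"],o["torque"],o["opening"],o["q"])
E
```

```text
[ 0.46586986 -0.12652595  0.13915864] [-3.37783918  2.79908987 17.15437263] [0.43907143 0.60510378 0.00285019] 0.5935118185800593 [-5.12709914e-01  1.17157002e-01  1.93873076e+00  1.81662496e-03
  1.08047508e+00 -1.57938559e+00]
```

{"fn": "servo_tool", "kwargs": {
  "targets": [0,0,0,-0.07,0,0,0,-0.07,0,0,0,-0.07,0,0,0,-0.07,0,0,0,-0.07]
}}

```text
time_s: 9.9
eef_pos: [0.466, -0.1263, 0.1392]
eef_rot: [0.707, 0.055, 0.703, -0.055]
wrist_force: [-3.6, 3.4, 17.3]
opening: 0.597
```

```bash
python3 - <<'E'
from h import *
o=telemetry.get_obs();print(o["eef_pos"],o["wrist_force"],o["torque"],o["opening"],o["q"])
im,d=cams.camera("side"); cv2.imwrite("pics/side2c.png",cv2.resize(im[200:400,230:460],None,fx=3,fy=3))
E
```

```text
[ 0.46595226 -0.12631767  0.13917828] [-3.61543389  3.43462582 17.32983302] [ 0.61839888  0.58367131 -0.06453858] 0.5969311481126099 [-0.5125072   0.1171282   1.93871627  0.00230655  1.08054424 -1.92935746]
```

View pics/side2c.png

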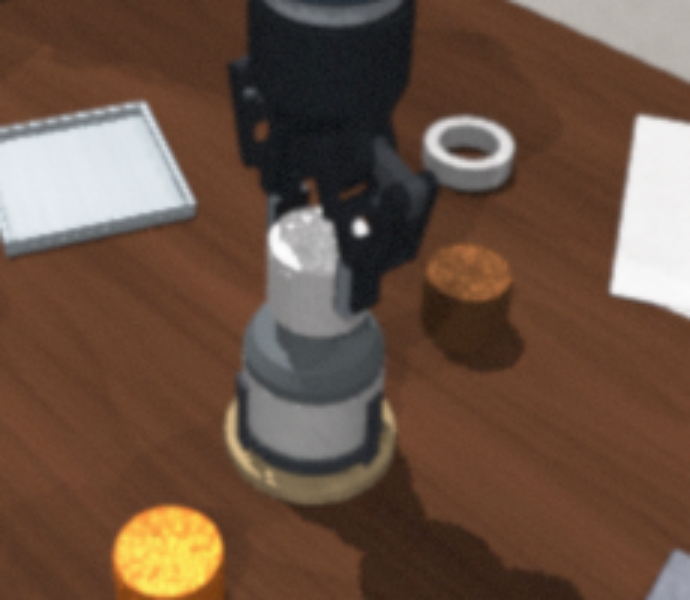

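The fingers hold the cap, which is lower than before (crop: cap at 315,270), after about 70° of turn. I continue to about 95°.

{"fn": "servo_tool", "kwargs": {
  "targets": [0,0,0,-0.08,0,0,0,-0.08,0,0,0,-0.08,0,0,0,-0.08,0,0,0,-0.08]
}}

```text
time_s: 10.45
eef_pos: [0.466, -0.126, 0.1392]
eef_rot: [0.704, -0.087, 0.7, 0.086]
wrist_force: [-2.8, 4.8, 17.5]
opening: 0.596
```

```bash
python3 - <<'E'
from h import *
o=telemetry.get_obs();print(o["eef_pos"],o["wrist_force"],o["torque"],o["opening"],o["q"])
E
```

```text
[ 0.46600639 -0.12604478  0.13917245] [-2.78396888  4.78431544 17.51104163] [ 0.87192586  0.4135488  -0.08996476] 0.5956505570010562 [-0.51225862  0.11711296  1.93874769  0.00287732  1.08068321 -2.32975234]
```

About 93° turned with the force held at 17–19 N. Now I pull straight up.

{"fn": "servo_tool", "kwargs": {
  "targets": [-2,0,0,0,-2,0,0,0,-3,0,0,0,-3,0,0,0,-3,0,0,0]
}}

```text
time_s: 10.95
eef_pos: [0.4638, -0.1259, 0.1494]
eef_rot: [0.702, -0.085, 0.702, 0.086]
wrist_force: [0.1, 0.1, -0.5]
opening: 0.595
```

{"fn": "servo_tool", "kwargs": {
  "targets": [-2,0,0,0,-2,0,0,0,-2,0,0,0,-2,0,0,0,-2,0,0,0]
}}

```text
time_s: 11.45
eef_pos: [0.4634, -0.1264, 0.1595]
eef_rot: [0.702, -0.086, 0.702, 0.085]
wrist_force: [-0.3, 0.1, -0.4]
opening: 0.595
```

{"fn": "servo_tool", "kwargs": {
  "targets": [-3,0,0,0,-3,0,0,0,-3,0,0,0,-4,0,0,0,-4,0,0,0]
}}

```text
time_s: 11.95
eef_pos: [0.4636, -0.1262, 0.1768]
eef_rot: [0.702, -0.085, 0.702, 0.085]
wrist_force: [1.1, 0.1, -1.0]
opening: 0.596
```

{"fn": "servo_tool", "kwargs": {
  "targets": [-10,0,0,0,-10,0,0,0,-10,0,0,0,-10,0,0,0,-5,0,0,0]
}}

```text
time_s: 12.45
eef_pos: [0.4641, -0.1265, 0.223]
eef_rot: [0.703, -0.086, 0.701, 0.085]
wrist_force: [0.0, -1.5, -1.0]
opening: 0.594
```

```bash
python3 - <<'E'
from h import *
np.set_printoptions(precision=4,suppress=True)
o=telemetry.get_obs();print(o["eef_pos"],o["wrist_force"],o["torque"],o["opening"],o["q"])
im,d=cams.camera("side"); cv2.imwrite("pics/side3c.png",cv2.resize(im[150:350,230:460],None,fx=3,fy=3))
for r in spotter.search_frame("side","cap_mid"): print(r, w("side",r["pixel"],d))
for r in spotter.search_frame("side","seal"): print(r, w("side",r["pixel"],d))
P=cloud("side",d);m=(d>0)&(np.hypot(P[...,0]-.464,P[...,1]+.126)<.04)&(P[...,2]>.08)
hh,e=np.histogram(P[m][:,2],np.arange(.08,.26,.005));print(list(zip(e.round(3),hh)))
from scipy.spatial.transform import Rotation as Ro
q=o["eef_rot"];print(Ro.from_quat([q[1],q[2],q[3],q[0]]).as_matrix())
E
```

```text
[ 0.4641 -0.1265  0.223 ] [ 0.0314 -1.49   -1.0451] [0.0338 0.0427 0.0653] 0.5937294284778418 [-0.5135 -0.      1.8729 -0.      1.2666 -2.3266]
{'pixel': [284.2, 392.9], 'score': 0.86} [ 0.3239 -0.1669  0.0445]
{'pixel': [337.2, 248.3], 'score': 0.74} [ 0.4443 -0.1445  0.2239]
{'pixel': [385.0, 303.2], 'score': 0.56} [ 0.5772 -0.1428  0.0368]
{'pixel': [336.5, 286.7], 'score': 0.65} [ 0.4616 -0.1304  0.1361]
{'pixel': [257.2, 259.4], 'score': 0.29} [0.5125 0.1493 0.0046]
[(np.float64(0.08), np.int64(231)), (np.float64(0.085), np.int64(400)), (np.float64(0.09), np.int64(259)), (np.float64(0.095), np.int64(64)), (np.float64(0.1), np.int64(32)), (np.float64(0.105), np.int64(37)), (np.float64(0.11), np.int64(32)), (np.float64(0.115), np.int64(29)), (np.float64(0.12), np.int64(46)), (np.float64(0.125), np.int64(68)), (np.float64(0.13), np.int64(52)), (np.float64(0.135), np.int64(81)), (np.float64(0.14), np.int64(0)), (np.float64(0.145), np.int64(0)), (np.float64(0.15), np.int64(0)), (np.float64(0.155), np.int64(0)), (np.float64(0.16), np.int64(0)), (np.float64(0.165), np.int64(0)), (np.float64(0.17), np.int64(0)), (np.float64(0.175), np.int64(0)), (np.float64(0.18), np.int64(0)), (np.float64(0.185), np.int64(55)), (np.float64(0.19), np.int64(92)), (np.float64(0.195), np.int64(97)), (np.float64(0.2), np.int64(95)), (np.float64(0.205), np.int64(125)), (np.float64(0.21), np.int64(144)), (np.float64(0.215), np.int64(144)), (np.float64(0.22), np.int64(153)), (np.float64(0.225), np.int64(503)), (np.float64(0.23), np.int64(258)), (np.float64(0.235), np.int64(83)), (np.float64(0.24), np.int64(58)), (np.float64(0.245), np.int64(74)), (np.float64(0.25), np.int64(99))]
[[ 0.0018 -0.2399  0.9708]
 [-0.001   0.9708  0.2399]
 [-1.     -0.0014  0.0015]]
```

View pics/side3c.png

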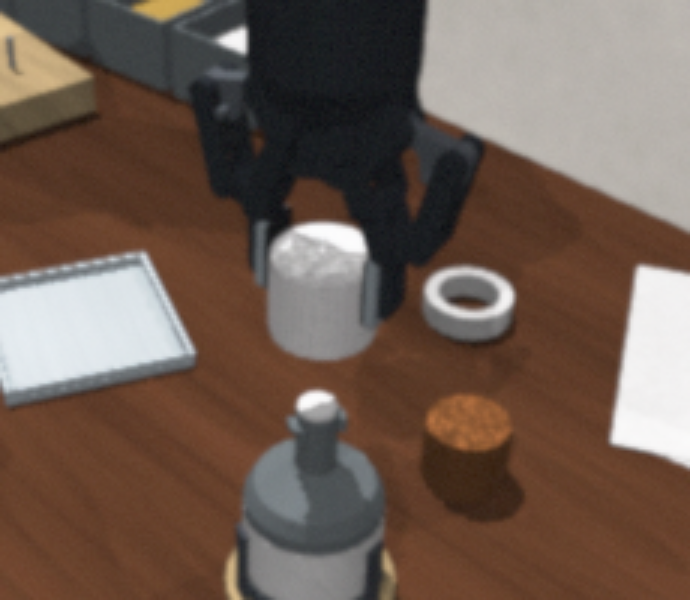

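The cap is off: in the crop the cap is at (320,290), held clear of the bare neck, and the white seal is still in the mouth at (315,405). Next I carry it to the tray.

{"fn": "servo_tool", "kwargs": {
  "targets": [0,15,7,0,0,26,11.5,0,0,26,11.5,0,0,26,11.5,0,0,26,11.5,0]
}}

```text
time_s: 13.1
eef_pos: [0.4861, 0.0032, 0.2207]
eef_rot: [0.702, -0.085, 0.702, 0.085]
wrist_force: [-0.2, 0.4, -1.4]
opening: 0.596
```

{"fn": "servo_tool", "kwargs": {
  "targets": [0,26,11.5,0,0,26,11.5,0,0,26,11.5,0,0,26,11.5,0,0,18,8,0]
}}

```text
time_s: 13.6
eef_pos: [0.5092, 0.1351, 0.2206]
eef_rot: [0.701, -0.086, 0.702, 0.086]
wrist_force: [-0.4, 0.0, -0.9]
opening: 0.595
```

{"fn": "servo_tool", "kwargs": {
  "targets": [15,18,8,0,25,0,0,0,25,0,0,0,25,0,0,0,25,0,0,0]
}}

```text
time_s: 14.1
eef_pos: [0.5124, 0.1529, 0.1047]
eef_rot: [0.701, -0.085, 0.702, 0.086]
wrist_force: [0.2, -0.1, -0.8]
opening: 0.596
```

{"fn": "servo_tool", "kwargs": {
  "targets": [20,0,0,0,15,0,0,0,10,0,0,0,0,0,0,0,0,0,0,0]
}}

```text
time_s: 14.6
eef_pos: [0.5135, 0.1529, 0.0618]
eef_rot: [0.702, -0.085, 0.702, 0.085]
wrist_force: [-0.2, 0.3, -0.4]
opening: 0.593
```

```bash
python3 - <<'E'
from h import *
np.set_printoptions(precision=4,suppress=True)
o=telemetry.get_obs();print(o["eef_pos"],o["wrist_force"],o["torque"],o["opening"],o["q"])
im,d=cams.camera("side"); cv2.imwrite("pics/side4c.png",cv2.resize(im[180:320,170:340],None,fx=4,fy=4))
E
```

```text
[0.5135 0.1529 0.0618] [-0.1577  0.3234 -0.4464] [-0.0228 -0.0129 -0.0354] 0.5931256335215976 [ 0.0676  0.357   1.8331  0.      0.9509 -1.7453]
```

View pics/side4c.png

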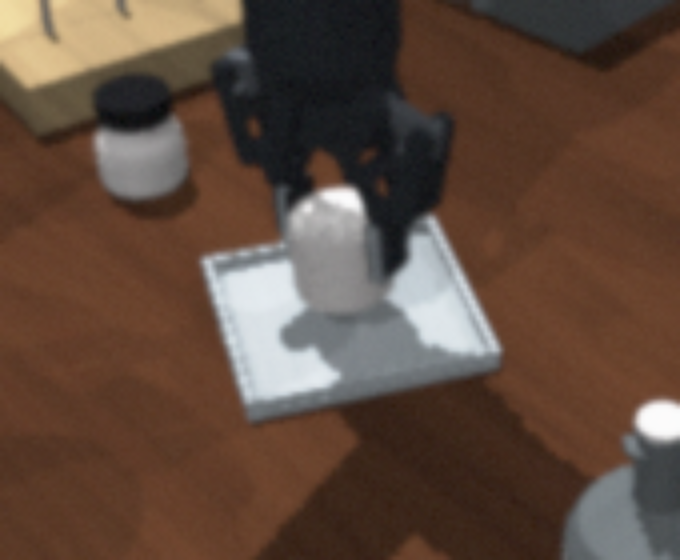

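The cap hangs upright above the tray's middle (crop 340,250). I lower it in small steps until it touches.

{"fn": "servo_tool", "kwargs": {
  "targets": [4,0,0,0,4,0,0,0,4,0,0,0,2,0,0,0,1,0,0,0]
}}

```text
time_s: 15.15
eef_pos: [0.5128, 0.1528, 0.046]
eef_rot: [0.702, -0.085, 0.702, 0.085]
wrist_force: [0.3, 0.0, -2.3]
opening: 0.594
```

{"fn": "servo_tool", "kwargs": {
  "targets": [1,0,0,0,1,0,0,0,1,0,0,0,0,0,0,0,0,0,0,0]
}}

```text
time_s: 15.65
eef_pos: [0.5131, 0.1529, 0.0434]
eef_rot: [0.702, -0.085, 0.702, 0.085]
wrist_force: [1.1, -0.7, -0.7]
opening: 0.594
```

{"fn": "servo_tool", "kwargs": {
  "targets": [0.7,0,0,0,0.7,0,0,0,0.6,0,0,0,0,0,0,0,0,0,0,0]
}}

```text
time_s: 16.15
eef_pos: [0.5132, 0.1528, 0.0419]
eef_rot: [0.702, -0.085, 0.702, 0.085]
wrist_force: [-2.6, -0.2, 4.9]
opening: 0.589
```

{"fn": "servo_tool", "kwargs": {
  "targets": [0.7,0,0,0,0.7,0,0,0,0.6,0,0,0,0,0,0,0,0,0,0,0]
}}

```text
time_s: 16.65
eef_pos: [0.5134, 0.1528, 0.0417]
eef_rot: [0.702, -0.086, 0.702, 0.085]
wrist_force: [-10.0, -2.3, 23.9]
opening: 0.593
```

The cap is standing on the tray floor. I ease off the pressure, then open.

{"fn": "servo_tool", "kwargs": {
  "targets": [-1,0,0,0,-1,0,0,0,0,0,0,0,0,0,0,0,0,0,0,0]
}}

```text
time_s: 17.15
eef_pos: [0.5134, 0.1529, 0.0419]
eef_rot: [0.702, -0.085, 0.702, 0.085]
wrist_force: [-2.1, -0.9, 8.0]
opening: 0.591
```

{"fn": "servo_tool", "kwargs": {
  "targets": [0,0,0,0,0,0,0,0,0,0,0,0,0,0,0,0,0,0,0,0],
  "fingers": 75
}}

```text
time_s: 17.65
eef_pos: [0.513, 0.1528, 0.0412]
eef_rot: [0.702, -0.085, 0.702, 0.085]
wrist_force: [0.4, 0.6, -0.2]
opening: 0.882
```

{"fn": "servo_tool", "kwargs": {
  "targets": [0,0,0,0,0,0,0,0,0,0,0,0,0,0,0,0,0,0,0,0]
}}

```text
time_s: 18.15
eef_pos: [0.513, 0.1528, 0.0414]
eef_rot: [0.702, -0.085, 0.702, 0.085]
wrist_force: [-0.1, 0.3, -0.3]
opening: 0.877
```

{"fn": "servo_tool", "kwargs": {
  "targets": [-5,0,0,0,-10,0,0,0,-15,0,0,0,-20,0,0,0,-20,0,0,0]
}}

```text
time_s: 18.65
eef_pos: [0.5133, 0.1529, 0.1134]
eef_rot: [0.702, -0.085, 0.702, 0.085]
wrist_force: [-0.3, -0.0, 0.3]
opening: 0.879
```

{"fn": "servo_tool", "kwargs": {
  "targets": [-30,0,0,0,-30,0,0,0,-30,0,0,0,-10,0,0,0,0,0,0,0]
}}

```text
time_s: 19.15
eef_pos: [0.5143, 0.153, 0.214]
eef_rot: [0.704, -0.086, 0.7, 0.085]
wrist_force: [0.4, 0.5, -0.4]
opening: 0.88
```

```bash
python3 - <<'E'
from h import *
np.set_printoptions(precision=4,suppress=True)
o=telemetry.get_obs();print(o["eef_pos"],o["wrist_force"],o["opening"])
im,d=cams.camera("side"); cv2.imwrite("pics/side5.png",im)
P=cloud("side",d);m=(d>0)&(np.hypot(P[...,0]-.513,P[...,1]-.153)<.05)&(P[...,2]>.02)&(P[...,2]<.1)
Q=P[m];print(Q.max(0),Q.min(0));T=Q[Q[:,2]>.041];print(np.median(T[:,2]),cv2.minEnclosingCircle(T[:,:2].astype(np.float32)))
E
```

```text
[0.5143 0.153  0.214 ] [ 0.38    0.5003 -0.395 ] 0.8797093806655353
[0.5374 0.1776 0.0513] [0.4858 0.1239 0.0202]
0.048579621623179095 ((0.5124936699867249, 0.15107481181621552), 0.027986645698547363)
```

View pics/side5.png

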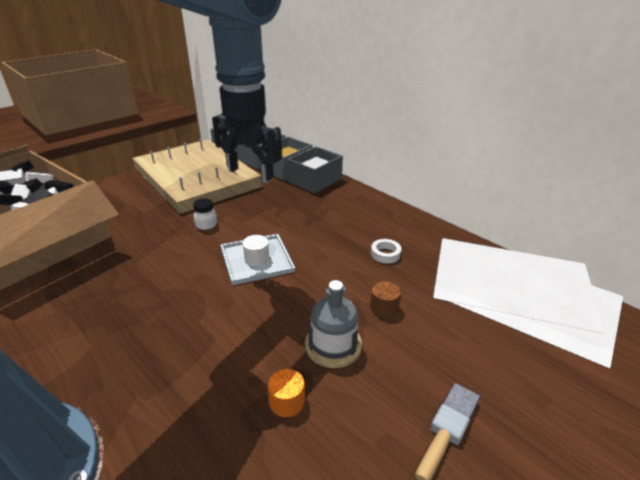

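The cap stands upright in the tray at pixel (256,250), with its top at about 48 mm, against 47 mm expected. The other objects are unmoved and the arm is clear, so I hand in.

```bash
python3 -c "
from bench import workorder;print(workorder.hand_in())"
```

```text
the job is handed in; nothing more can be done
None
```

The cap is off the bottle and standing right way up in the middle of the aluminium tray. I handed the job in at about 19 s of the 64 s allowed.

- **Press and turn:** I gripped the white cap and pressed it to its stop. It read 17 to 19 N in every reading while I turned it about 93° anticlockwise. It then lifted off with no resistance.
- **Setting down:** One contact reading was 24 N, a brief over-press onto the tray floor. I eased that off to about 8 N before opening the fingers.
- **Last checks:** Depth puts the cap's top at about 48.6 mm (47 mm expected) and its axis within about 2 mm of the tray centre. The side picture shows the white seal still in the bottle's mouth. The tape roll, tub, brush and both look-alikes look unmoved in that picture. The arm is about 17 cm above the cap and touching nothing.
- **Uncertain or disagreeing:**
  - Wrist force was only read between moves, so brief peaks in between are not known.
  - The turning torque stayed near the noise level, so it did not confirm that the teeth had meshed. The cap lifting off is the evidence.
  - Sideways forces reached up to about 7 N while pressing, and I partly corrected them.

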